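# Set the ash-coated cheeses into their show trays

## Robot

A 7-joint arm with a two-finger parallel gripper is mounted at the origin on the work surface. World frame = base frame: x ahead of the robot, y to its left, z up, the work surface at z = 0. Lengths are in m, angles in rad, forces in N, time in s.
With the tool pointing down it reaches from about 0.4 to 0.85 m from the base axis. Payload 4.5 kg.
Tool frame: the origin (TCP) lies midway between the tips of the shut fingers; the grasp point (between the pads) lies r.grip_point_offset behind it (r.grip_point_offset is the distance from the TCP to the grasp point, in m); z points along the fingers, y is the line along which they close (so a half turn about z gives the same grasp; the last joint's range is limited). The gripper opens to 88 mm and grips with 3 to 60 N. Pads are 18 mm wide; open, the fingers measure 123 mm over their backs; the gripper's body (75 mm by 187 mm) begins 45 mm behind the grasp point.
Start: joints at [1.22, 0.689, -0.195, 1.565, 0.157, 0.902, -0.215], TCP at [0.235, -0.579, 0.239] pointing down, gripper open.
Joint ranges: [-3.01, 3.01], [-0.46, 2.08], [-1.47, 1.51], [0.13, 2.56], [-1, 4.14], [0.04, 2.09], [-2.66, 2.66]. Speed limits (rad/s): [2.57, 2.57, 3.14, 3.14, 3.14, 3.14, 3.14].

## Interface

Orientations are given as a unit quaternion [x, y, z, w].
In Python, from plant import r gives the robot as it stands.
- The arm moves only by the shell command python3 -m jog 'ROWS' [FORCE]. ROWS is JSON, a list of rows, each an object of numbers: "wx", "wy", "wz": the turn, a rotation vector about the world's x, y, z as a fraction of full scale; "dx", "dy", "dz": the shift along the world's x, y, z as a fraction of full scale; "hand": the closure, from 0 (fully open) to 1 (shut). In form: [{"wx": .., "wy": .., "wz": .., "dx": .., "dy": .., "dz": .., "hand": ..}, ...]. A call has 1 to 5 rows; each row shifts and turns the commanded pose from where the row before left it; what a row does not reach is not made up. Full scale, the value 1, is 0.25 m for a shift and 2 rad for a turn. A row lasts 1/12 s, in which the tool goes at most 41.7 mm and 7.16 degrees, less where a joint would pass 70% of its speed; a pose out of reach is approached as far as the arm can. A call with a number of a shift or a turn outside -1 to 1 is refused whole. A call with a gripper value outside its range is refused whole. The fingers move at their own pace and stop on an object; FORCE is the grip in N (left out, the last holds). Time passes only in rows, so rows that do not move let the fingers close. It gives the time, the measured TCP pose, the force, the opening and the grip force at its end, in the units of the state.
- r.get_state(): the state, without advancing time (a new reading comes with each control period).
- r.snapshot(name): name is "side" or "top" or "wrist"; returns the picture (400x640x3 uint8, red, green, blue); there is no depth.
- r.camera_info(name): a dict with "mtx" (3x3 intrinsics, pixels), "k1" (the pictures are not rectified: a ray, as slopes to the right and down, at radius r is drawn at 1 + k1 r^2 times it, then the intrinsics apply), "R" (3x3) and "t" (3): a world point X has camera coordinates R X + t. Camera axes: x right, y down, z forward; pixel columns grow to the right and rows downward; lengths in m; the calibration is good to about 2 mm. A picture is of the moment at which its call begins: read the wrist's pose just before it. camera_info takes no time and is no camera call; for the wrist camera it gives the pose at the moment of the call.
- r.finish_job(): hands the job in; it is judged then, once.
Trained networks look in the newest picture that a camera, given by its name, has taken for a name from the list of things; names that differ only in an ending like _2 or _b are one class to them, and where a whole thing is asked for, a point or a joint stands for the part that bears it (a point fixed in the world has none). Each returns a list of dicts, best first, with "p" (0 to 1); they miss things now and then, are a little off and sometimes report something else, mostly with a low value. They report only what shows in the picture. A call takes as long as a camera call. They do not tell look-alikes from the thing itself.
- r.search_frame(camera, query): "bbox" ([left, top, right, bottom] in pixels, round what is visible of it).
- r.masks_of(camera, query): "region" (400x640 bool, what is visible of it) and "bbox" ([left, top, right, bottom] in pixels, round what is visible of it).
The state is a dict: "clock": time; "q": joint angles; "qd": joint speeds; "joint_torque": joint torques, N m; "tool_pos": TCP position; "eef_rot": TCP orientation; "contact_force": force on the tool from outside, world axes, zero at the start; "moment": the same for the moment, N m; "opening": opening from 0.0 (shut) to 1.0 (fully open); "finger_force": force on a finger pad.
Only numpy, scipy, OpenCV 4.12 (cv2) and the standard library are available. Lean on these libraries where they do the work, as an engineer would, in place of code of your own. Each camera call takes 0.05 s, during which the arm holds its last target. There are 200 camera calls.

## Task

Pick out the four dark ash-coated cheeses and set each one, without dropping it, into the wooden tray of its own shape and size: the drum in the larger round tray, the small button in the smaller round tray, the pyramid in the square tray and the brick in the long tray. Each must end upright and flat on its tray's floor inside the rim, and the two loose white cheeses among them must stay where they stand.

Things in the scene. Friction and masses are not known exactly. Their poses are not given: they have to be found in the camera images.
- ash_drum: Dark grey (ash-coated) loose cheese standing on the table, one of six in a loose row along y (to the left and right of the robot), centres at least 110 mm apart, an upright round drum 62 mm in diameter, 48 mm high, 0.10 to 0.21 kg. Origin at the centre of its underside, z up.
- ash_pyramid: Dark grey (ash-coated) loose cheese standing on the table, one of six in a loose row along y (to the left and right of the robot), centres at least 110 mm apart, a truncated square pyramid: base 62 x 62 mm, flat top 46 x 46 mm, 50 mm high, sides leaning in evenly by about 9 degrees, 0.10 to 0.20 kg. Its x and y axes are square to its sides. Origin at the centre of its underside, z up.
- ash_brick: Dark grey (ash-coated) loose cheese standing on the table, one of six in a loose row along y (to the left and right of the robot), centres at least 110 mm apart, a brick with its long side, 110 mm, along its x, 40 mm wide along its y, 38 mm high, 0.12 to 0.24 kg. Origin at the centre of its underside, z up.
- ash_button: Dark grey (ash-coated) loose cheese standing on the table, one of six in a loose row along y (to the left and right of the robot), centres at least 110 mm apart, a small upright round button 40 mm in diameter, 30 mm high, about 0.03 to 0.06 kg. Origin at the centre of its underside, z up.
- white_drum: Cream-white cheese standing loose among the grey ones, same shape and size as the ash drum (62 mm diameter, 48 mm high). Not to be moved. Origin at the centre of its underside, z up.
- white_pyramid: Cream-white cheese standing loose among the grey ones, same shape and size as the ash pyramid (base 62 mm, top 46 mm, 50 mm high). Not to be moved. Origin at the centre of its underside, z up.
- drum_tray: The larger round tray, 80 mm inside diameter, 90 mm outside. Fixed wooden tray with a cream floor lining; floor 5 mm above the table, rim 5 mm wide and 10 mm high above the table, so the rim stands 5 mm above the floor. Origin at the centre of its underside, on the table (5 mm below its floor), z up. It belongs to the drum.
- pyramid_tray: The square tray, 80 x 80 mm inside, 90 x 90 mm outside, sides square to its x and y. Fixed wooden tray with a cream floor lining; floor 5 mm above the table, rim 5 mm wide and 10 mm high above the table, so the rim stands 5 mm above the floor. Origin at the centre of its underside, on the table (5 mm below its floor), z up. It belongs to the pyramid.
- brick_tray: The long tray, 128 mm inside along its x and 58 mm along its y (138 x 68 mm outside). Fixed wooden tray with a cream floor lining; floor 5 mm above the table, rim 5 mm wide and 10 mm high above the table, so the rim stands 5 mm above the floor. Origin at the centre of its underside, on the table (5 mm below its floor), z up. It belongs to the brick.
- button_tray: The smaller round tray, 58 mm inside diameter, 68 mm outside. Fixed wooden tray with a cream floor lining; floor 5 mm above the table, rim 5 mm wide and 10 mm high above the table, so the rim stands 5 mm above the floor. Origin at the centre of its underside, on the table (5 mm below its floor), z up. It belongs to the button.
Not all that is in view belongs to the job. What is shaped like the brick_tray but orange or pink is not meant.

How it is judged:
At the end, for the whole second after the job is handed in: Each ash cheese lies flat (tilt under 0.04 rad, its underside 2 to 7 mm above its tray's underside, that is on the floor and not on the rim) and at rest in its own tray, its centre within 15 mm of the tray's centre; the two white cheeses are upright within 20 mm of where they began (horizontal distance between ash_drum and drum_tray below 0.015 m and z of ash_drum in the frame of drum_tray between 0.002 and 0.007 m and angle between each of ash_drum, ash_pyramid, ash_brick, ash_button's own z axis and vertical below 0.04 rad and linear speed of each of ash_drum, ash_pyramid, ash_brick, ash_button below 0.02 m/s and angular speed of each of ash_drum, ash_pyramid, ash_brick, ash_button below 0.2 rad/s and horizontal distance between ash_pyramid and pyramid_tray below 0.015 m and z of ash_pyramid in the frame of pyramid_tray between 0.002 and 0.007 m and horizontal distance between ash_brick and brick_tray below 0.015 m and z of ash_brick in the frame of brick_tray between 0.002 and 0.007 m and horizontal distance between ash_button and button_tray below 0.015 m and z of ash_button in the frame of button_tray between 0.002 and 0.007 m and distance of each of white_drum, white_pyramid from where it was at the start of the episode below 0.02 m and angle between each of white_drum, white_pyramid's own z axis and vertical below 0.1 rad); the robot touches nothing.
It fails at once if the white drum cheese is pushed away from its place (distance of white_drum from where it was at the start of the episode above 0.02 m).
It fails at once if the white pyramid cheese is pushed away from its place (distance of white_pyramid from where it was at the start of the episode above 0.02 m).
It fails at once if an ash cheese is dropped or slammed down (over 0.7 m/s with its underside less than 30 mm above the table) ((linear speed of ash_drum above 0.7 m/s and height (world z) of ash_drum below 0.03 m) or (linear speed of ash_pyramid above 0.7 m/s and height (world z) of ash_pyramid below 0.03 m) or (linear speed of ash_brick above 0.7 m/s and height (world z) of ash_brick below 0.03 m) or (linear speed of ash_button above 0.7 m/s and height (world z) of ash_button below 0.03 m)).
It also fails if it takes over 99 s, if anything falls off the work surface, if the arm or the gripper's body presses on something with over 40 N, if the wrist force passes 120 N, or if a joint passes its speed limit or range.

## Working session

There is one attempt and no reset: what is moved stays moved. The work goes in short steps, Python scripts to look and compute and a shell command to move; the robot and the scene stay as the last step left them, time stands still between calls to the robot, and variables do not carry over. Pictures are saved under pics/ and viewed, at most 14 in all, crops included, and the job is handed in when it is done.

```bash
ls; mkdir -p pics
python3 - <<'E'
from plant import r
import cv2,numpy as np
for c in ("top","side"):
    im=r.snapshot(c); cv2.imwrite(f"pics/{c}0.png",im[...,::-1])
    i=r.camera_info(c); print(c,np.round(i["mtx"],1).tolist(),i["k1"],np.round(-np.array(i["R"]).T@i["t"],3),np.round(i["R"],2).tolist())
for n in ["ash_drum","ash_pyramid","ash_brick","ash_button","white_drum","white_pyramid","drum_tray","pyramid_tray","brick_tray","button_tray"]:
    print(n,[(round(d["p"],2),np.round(d["bbox"]).astype(int).tolist()) for d in r.search_frame("top",n)])
s=r.get_state();print(s["clock"],s["tool_pos"],s["eef_rot"],s["opening"],r.grip_point_offset)
E
```

```text
pics
top [[469.0, 0.0, 322.7], [0.0, 469.0, 199.2], [0.0, 0.0, 1.0]] -0.01513144392684385 [ 0.225 -0.021  1.589] [[0.0, -1.0, -0.01], [-0.99, -0.0, -0.16], [0.16, 0.01, -0.99]]
side [[506.0, 0.0, 314.4], [0.0, 506.0, 196.3], [0.0, 0.0, 1.0]] 0.044348436226639296 [0.205 0.945 1.105] [[-0.97, -0.25, -0.02], [-0.17, 0.7, -0.69], [0.19, -0.67, -0.72]]
ash_drum [(0.84, [248, 206, 269, 224])]
ash_pyramid [(0.57, [331, 195, 347, 218])]
ash_brick [(0.89, [404, 191, 428, 225])]
ash_button [(0.72, [248, 204, 269, 226]), (0.6, [372, 205, 386, 218])]
white_drum [(0.77, [292, 207, 313, 225])]
white_pyramid [(0.62, [214, 195, 236, 219])]
drum_tray [(0.5, [330, 197, 348, 220])]
pyramid_tray [(0.78, [328, 137, 358, 164])]
brick_tray [(0.86, [281, 131, 312, 174]), (0.84, [221, 258, 247, 304]), (0.74, [187, 114, 220, 156]), (0.66, [424, 125, 460, 165])]
button_tray [(0.72, [239, 145, 258, 162])]
0.6 [ 0.23461273 -0.57930063  0.23873794] [ 9.81544234e-01  1.91235237e-01 -7.17765169e-06  2.62006213e-05] 0.9986450117296695 0.0187
```

Run:
```python
import cv2
im=cv2.imread("pics/top0.png")[95:325,150:480]
cv2.imwrite("pics/top0c.png",cv2.resize(im,None,fx=2.4,fy=2.4,interpolation=cv2.INTER_CUBIC))
```

```text
(no output)
```

View pics/top0c.png

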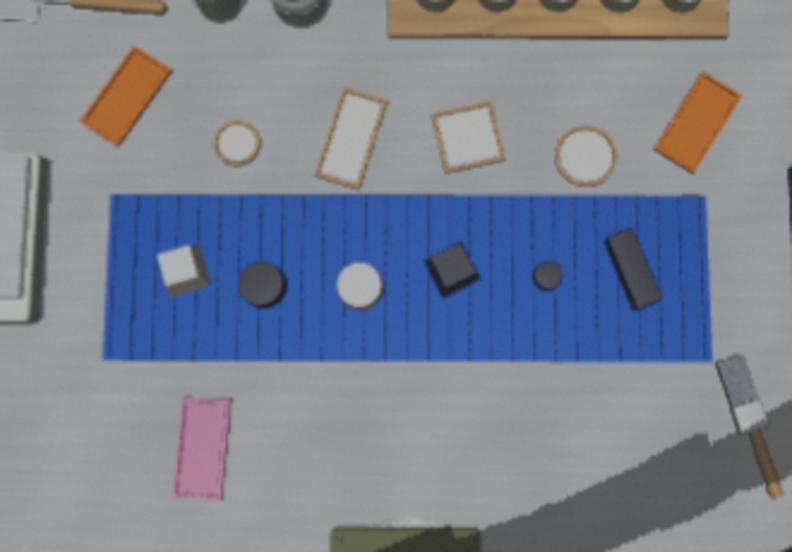

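View pics/side0.png

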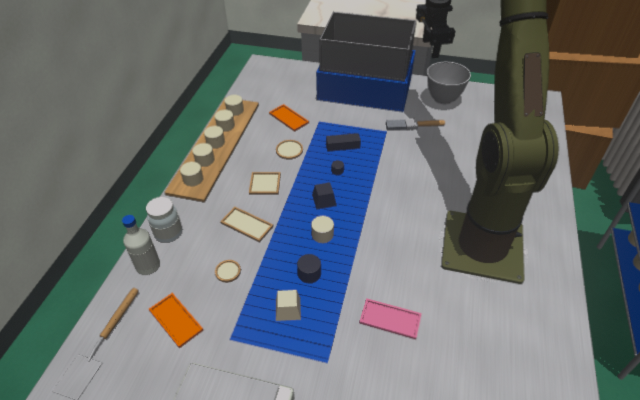

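Top crop, all in crop pixels:
- **Cheeses in the row, left to right:** white pyramid (182,268), ash drum (262,285), white drum (360,285), ash pyramid (452,268), ash button (547,275) and ash brick (633,268).
- **Trays:** small round (237,143), long with cream floor (352,138), square (468,137) and large round (585,155).
- **Not meant:** the orange ones at (127,95) and (697,122), and the pink one at (203,447). Only the wooden tray with the cream lining at (352,138) fits brick_tray.

Next I fit the poses by silhouette.

```bash
cat > h.py <<'E'
from plant import r
import numpy as np, cv2
from scipy.optimize import minimize
a=np.linspace(0,2*np.pi,48,endpoint=False)
def circ(d,z): return np.c_[d/2*np.cos(a),d/2*np.sin(a),0*a+z]
def rect(l,w,z): return np.array([[l/2,w/2,z],[l/2,-w/2,z],[-l/2,-w/2,z],[-l/2,w/2,z]])
M=dict(ash_drum=np.r_[circ(.062,0),circ(.062,.048)],ash_button=np.r_[circ(.04,0),circ(.04,.03)],
 ash_pyramid=np.r_[rect(.062,.062,0),rect(.046,.046,.05)],ash_brick=np.r_[rect(.11,.04,0),rect(.11,.04,.038)],
 drum_tray=np.r_[circ(.09,0),circ(.09,.01)],button_tray=np.r_[circ(.068,0),circ(.068,.01)],
 pyramid_tray=np.r_[rect(.09,.09,0),rect(.09,.09,.01)],brick_tray=np.r_[rect(.138,.068,0),rect(.138,.068,.01)])
M["white_drum"]=M["ash_drum"];M["white_pyramid"]=M["ash_pyramid"]
def proj(P,i):
    C=P@np.array(i["R"]).T+i["t"]; s=C[:,:2]/C[:,2:]
    s=s*(1+i["k1"]*(s**2).sum(1,keepdims=True)); K=np.array(i["mtx"])
    return s@K[:2,:2].T+K[:2,2]
def ground(px,i,z):
    K=np.array(i["mtx"]);d=(np.array(px,float)-K[:2,2])/[K[0,0],K[1,1]];s=d.copy()
    for _ in range(8): s=d/(1+i["k1"]*(s@s))
    R=np.array(i["R"]);c=-R.T@i["t"];v=R.T@np.r_[s,1]
    return (c+v*(z-c[2])/v[2])[:2]
def model(n,p,i):
    c,s=np.cos(p[2]),np.sin(p[2])
    P=M[n]@np.array([[c,s,0],[-s,c,0],[0,0,1]])+[p[0],p[1],p[3] if len(p)>3 else 0]
    return cv2.convexHull(proj(P,i).astype(np.float32))
def fit(n,mask,i,z0=0.):
    """silhouette fit: x,y,yaw and IoU"""
    ys,xs=np.nonzero(mask); x0,y0=xs.min()-12,ys.min()-12
    U=max(1,int(400/(max(np.ptp(xs),np.ptp(ys))+24)))
    m=mask[max(y0,0):ys.max()+12,max(x0,0):xs.max()+12].astype(np.float32); x0,y0=max(x0,0),max(y0,0)
    m=cv2.resize(m,None,fx=U,fy=U,interpolation=cv2.INTER_LINEAR)
    m=m>.5
    def cost(p):
        h=(model(n,[*p[:2],p[2]/5*50,z0],i)-[x0,y0]+.5)*U-.5
        g=np.zeros(m.shape,np.uint8);cv2.fillConvexPoly(g,np.round(h*16).astype(np.int32),1,shift=4);g=g>0
        return 1-(g&m).sum()/max(1,(g|m).sum())
    c=ground([xs.mean(),ys.mean()],i,M[n][:,2].max()/2+z0);best=None
    yaws=[0] if 'drum' in n or 'button' in n else np.arange(0,np.pi if 'brick' in n else np.pi/2,np.pi/12)
    for y in yaws:
        y=y/10
        q=minimize(cost,[*c,y],method="Nelder-Mead",options=dict(initial_simplex=[[*c,y],[c[0]+.006,c[1],y],[c[0],c[1]+.006,y],[c[0],c[1],y+.02]],xatol=1e-4,fatol=1e-4))
        if best is None or q.fun<best.fun: best=q
    p=best.x;return np.round([p[0],p[1],p[2]*10,1-best.fun],4)
E
python3 - <<'E'
from h import *
r.snapshot("top");i=r.camera_info("top")
for n in M:
    for d in r.masks_of("top",n):
        if d["p"]>.3: print(n,round(d["p"],2),np.round(d["bbox"]).astype(int),fit(n,d["region"],i),flush=True)
E
```

```text
ash_drum 0.62 [250 204 269 225] [0.4314 0.2034 0.1273 0.9568]
ash_pyramid 0.59 [331 196 346 217] [ 0.4576 -0.0641  0.49    0.9344]
ash_brick 0.61 [402 193 425 224] [ 0.4543 -0.3178  0.3502  0.9205]
drum_tray 0.96 [380 148 407 172] [ 0.623  -0.2566  0.1389  0.9244]
button_tray 0.72 [238 144 259 163] [0.6428 0.2466 0.0934 0.8743]
pyramid_tray 0.79 [327 138 361 162] [ 0.6516 -0.0877  0.2218  0.9595]
brick_tray 0.95 [281 131 309 174] [0.6485 0.0824 2.8519 0.9624]
brick_tray 0.93 [186 115 222 159] [ 0.7139  0.4121 -0.5884  0.9587]
brick_tray 0.82 [221 258 246 305] [0.2062 0.2847 3.0799 0.9599]
brick_tray 0.78 [423 124 457 167] [ 0.6741 -0.4211  2.5648  0.9609]
white_drum 0.72 [290 202 311 225] [0.4299 0.0648 0.0733 0.9488]
white_pyramid 0.59 [216 198 234 218] [0.4546 0.3179 1.8693 0.8672]
```

```bash
R='x'; python3 -m jog '[{"dx":0.08,"dy":0.09,"dz":0,"hand":0},{"dx":0.08,"dy":0.09,"hand":0},{"dx":0.08,"dy":0.09,"hand":0},{"dx":0.08,"dy":0.09,"hand":0},{"dx":0.08,"dy":0.09,"hand":0}]'; python3 -m jog '[{"dx":0.08,"dy":0.09,"hand":0},{"dx":0.08,"dy":0.09,"hand":0},{"dx":0.08,"dy":0.09,"hand":0},{"dx":0.08,"dy":0.09,"hand":0},{"dx":0,"hand":0}]'
python3 - <<'E'
from h import *
print(r.get_state()["tool_pos"],r.get_state()["eef_rot"])
i=r.camera_info("wrist");im=r.snapshot("wrist");cv2.imwrite("pics/w1.png",im[...,::-1])
print(-np.array(i["R"]).T@i["t"],np.round(i["R"],2).tolist(),i["mtx"][0][0])
for n in ("ash_brick","ash_button"):
    for d in r.masks_of("wrist",n):
        if d["p"]>.3: print(n,round(d["p"],2),np.round(d["bbox"]).astype(int),fit(n,d["region"],i),flush=True)
E
```

```text
[ 0.23461857 -0.57931432  0.2387463 ] [ 9.81544007e-01  1.91236399e-01 -1.20779712e-05  4.01283436e-05]
[ 0.31193565 -0.54867731  0.38324944] [[0.38, -0.93, -0.0], [-0.88, -0.36, 0.32], [-0.3, -0.12, -0.95]] 316.8231019736145invalid input
invalid input
```

View pics/w1.png

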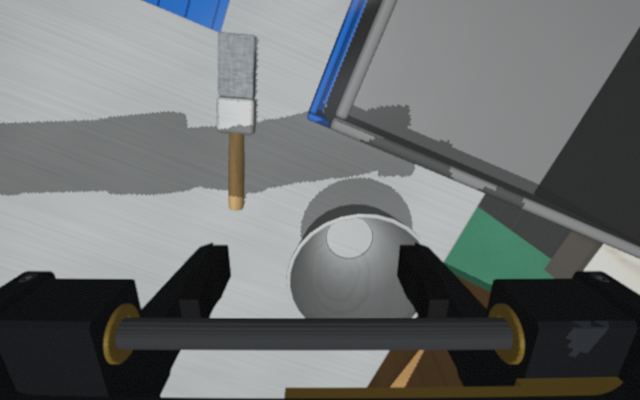

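The wrist view shows the metal bowl under the gripper at (350,270), the spatula at (237,120) and the bin at upper right. The rows were rejected, so every key must be present.

```bash
python3 -m jog '[{"wx":0,"wy":0,"wz":0,"dx":0.08,"dy":0.09,"dz":0,"hand":0},{"wx":0,"wy":0,"wz":0,"dx":0.08,"dy":0.09,"dz":0,"hand":0},{"wx":0,"wy":0,"wz":0,"dx":0.08,"dy":0.09,"dz":0,"hand":0},{"wx":0,"wy":0,"wz":0,"dx":0.08,"dy":0.09,"dz":0,"hand":0},{"wx":0,"wy":0,"wz":0,"dx":0.08,"dy":0.09,"dz":0,"hand":0}]'; python3 -m jog '[{"wx":0,"wy":0,"wz":0,"dx":0.08,"dy":0.09,"dz":0,"hand":0},{"wx":0,"wy":0,"wz":0,"dx":0.08,"dy":0.09,"dz":0,"hand":0},{"wx":0,"wy":0,"wz":0,"dx":0.08,"dy":0.09,"dz":0,"hand":0},{"wx":0,"wy":0,"wz":0,"dx":0.08,"dy":0.09,"dz":0,"hand":0},{"wx":0,"wy":0,"wz":0,"dx":0,"dy":0.0,"dz":0,"hand":0}]'
cat > look.py <<'E'
import sys
from h import *
s=r.get_state();q=s["eef_rot"];print("t",round(s["clock"],2),np.round(s["tool_pos"],4),"yaw",round(2*np.arctan2(q[1],q[0]),3),np.round(q,4),round(s["opening"],3))
i=r.camera_info("wrist");im=r.snapshot("wrist");cv2.imwrite(f"pics/{sys.argv[1]}.png",im[...,::-1])
for n in sys.argv[2:]:
    n,_,z=n.partition("@")
    for d in r.masks_of("wrist",n):
        if d["p"]>.3: print(n,round(d["p"],2),np.round(d["bbox"]).astype(int),fit(n,d["region"],i,float(z or 0)),flush=True)
E
python3 look.py w2 ash_brick ash_button
```

```text
clock: 1.72
tool_pos: [0.3353, -0.4662, 0.2391]
eef_rot: [0.982, 0.191, 0.0, 0.001]
contact_force: [0.5, -0.7, -0.4]
opening: 1.001
finger_force: 0.0
clock: 2.13
tool_pos: [0.4205, -0.3703, 0.2391]
eef_rot: [0.981, 0.196, 0.003, -0.001]
contact_force: [-0.3, -0.1, -0.1]
opening: 0.995
finger_force: 0.0
t 2.13 [ 0.4205 -0.3703  0.2391] yaw 0.395 [ 0.9805  0.1964  0.0026 -0.0014] 0.995
ash_brick 0.73 [263  66 309 169] [ 0.4579 -0.3189  3.512   0.9531]
ash_button 0.74 [158  63 202 103] [ 0.4495 -0.1999  0.2007  0.9654]
```

View pics/w2.png

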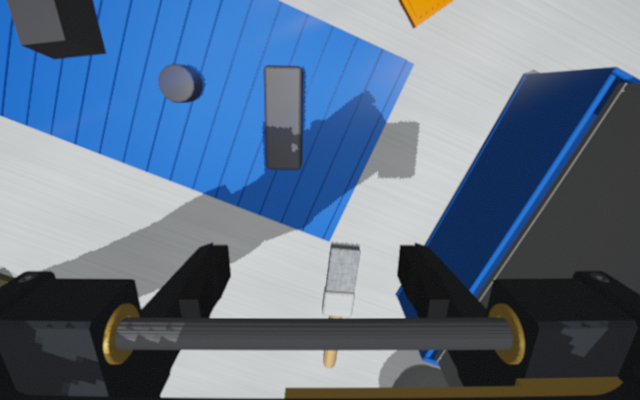

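The brick is at (285,118), the button at (179,83) and the ash pyramid at upper left. The fits match the top view. Moving over the brick and part way down.

```bash
python3 -m jog '[{"wx":0,"wy":0,"wz":-0.006,"dx":0.075,"dy":0.1,"dz":-0.05,"hand":0},{"wx":0,"wy":0,"wz":-0.006,"dx":0.075,"dy":0.1,"dz":-0.1,"hand":0},{"wx":0,"wy":0,"wz":0,"dx":0,"dy":0,"dz":-0.12,"hand":0},{"wx":0,"wy":0,"wz":0,"dx":0,"dy":0,"dz":-0.12,"hand":0},{"wx":0,"wy":0,"wz":0,"dx":0,"dy":0,"dz":0,"hand":0}]'; python3 look.py w3 ash_brick
```

```text
clock: 2.7
tool_pos: [0.4483, -0.3261, 0.1367]
eef_rot: [0.984, 0.179, -0.004, -0.003]
contact_force: [-1.2, -0.4, -1.1]
opening: 1.0
finger_force: 0.0
t 2.7 [ 0.4483 -0.3261  0.1367] yaw 0.36 [ 0.9839  0.1789 -0.004  -0.0028] 1.0
ash_brick 0.64 [291   2 335   4] [ 0.6218 -0.3012  2.0642  0.7037]
ash_brick 0.55 [284 110 334 242] [ 0.4577 -0.3193  3.5241  0.9229]
```

View pics/w3.png

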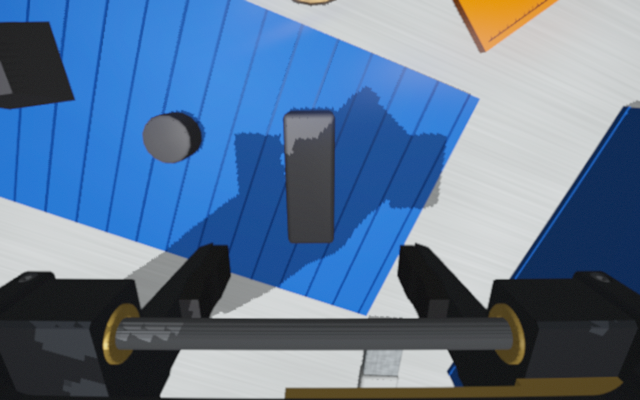

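The brick fills (284..334, 110..242), midway between the fingers, and the fit agrees. Going down.

```bash
python3 -m jog '[{"wx":0,"wy":0,"wz":0.005,"dx":0.037,"dy":0.028,"dz":-0.1,"hand":0},{"wx":0,"wy":0,"wz":0,"dx":0,"dy":0,"dz":-0.12,"hand":0},{"wx":0,"wy":0,"wz":0,"dx":0,"dy":0,"dz":-0.1,"hand":0},{"wx":0,"wy":0,"wz":0,"dx":0,"dy":0,"dz":0,"hand":0},{"wx":0,"wy":0,"wz":0,"dx":0,"dy":0,"dz":0,"hand":0}]'
```

```text
clock: 3.22
tool_pos: [0.4613, -0.3211, 0.0623]
eef_rot: [0.983, 0.184, 0.0, 0.001]
contact_force: [0.2, 0.5, 0.2]
opening: 1.001
finger_force: 0.0
```

```bash
python3 -m jog '[{"wx":0,"wy":0,"wz":0,"dx":-0.013,"dy":0.007,"dz":-0.1,"hand":0},{"wx":0,"wy":0,"wz":0,"dx":0,"dy":0,"dz":-0.08,"hand":0},{"wx":0,"wy":0,"wz":0,"dx":0,"dy":0,"dz":-0.03,"hand":0},{"wx":0,"wy":0,"wz":0,"dx":0,"dy":0,"dz":0,"hand":0},{"wx":0,"wy":0,"wz":0,"dx":0,"dy":0,"dz":0,"hand":0}]'
```

```text
clock: 3.63
tool_pos: [0.459, -0.3191, 0.0104]
eef_rot: [0.983, 0.184, 0.001, 0.001]
contact_force: [0.3, -0.7, 0.9]
opening: 1.001
finger_force: 0.0
```

```bash
for k in 1 2; do python3 -m jog '[{"wx":0,"wy":0,"wz":0,"dx":0,"dy":0,"dz":0,"hand":1},{"wx":0,"wy":0,"wz":0,"dx":0,"dy":0,"dz":0,"hand":1},{"wx":0,"wy":0,"wz":0,"dx":0,"dy":0,"dz":0,"hand":1},{"wx":0,"wy":0,"wz":0,"dx":0,"dy":0,"dz":0,"hand":1},{"wx":0,"wy":0,"wz":0,"dx":0,"dy":0,"dz":0,"hand":1}]' 20; done
```

```text
clock: 4.05
tool_pos: [0.4583, -0.3182, 0.0091]
eef_rot: [0.983, 0.184, 0.0, 0.0]
contact_force: [1.2, -0.4, -0.7]
opening: 0.644
finger_force: 0.0
clock: 4.47
tool_pos: [0.4581, -0.318, 0.0087]
eef_rot: [0.983, 0.184, -0.0, 0.0]
contact_force: [0.1, 0.9, 0.2]
opening: 0.452
finger_force: 20.0
```

Gripped at 39.8 mm, as it should be. Lift and carry toward the long tray.

```bash
python3 -m jog '[{"wx":0,"wy":0,"wz":0,"dx":0,"dy":0,"dz":0.04,"hand":1},{"wx":0,"wy":0,"wz":0,"dx":0,"dy":0,"dz":0.12,"hand":1},{"wx":0,"wy":0,"wz":0,"dx":0,"dy":0,"dz":0.14,"hand":1},{"wx":0,"wy":0,"wz":0,"dx":0,"dy":0,"dz":0.14,"hand":1},{"wx":0,"wy":0,"wz":-0.02,"dx":0.03,"dy":0.06,"dz":0.12,"hand":1}]'
python3 -m jog '[{"wx":0,"wy":0,"wz":-0.026,"dx":0.05,"dy":0.11,"dz":0,"hand":1},{"wx":0,"wy":0,"wz":-0.026,"dx":0.05,"dy":0.11,"dz":0,"hand":1},{"wx":0,"wy":0,"wz":-0.026,"dx":0.05,"dy":0.11,"dz":0,"hand":1},{"wx":0,"wy":0,"wz":-0.026,"dx":0.05,"dy":0.11,"dz":0,"hand":1},{"wx":0,"wy":0,"wz":-0.026,"dx":0.05,"dy":0.11,"dz":0,"hand":1}]'
python3 -m jog '[{"wx":0,"wy":0,"wz":-0.026,"dx":0.05,"dy":0.11,"dz":0,"hand":1},{"wx":0,"wy":0,"wz":-0.026,"dx":0.05,"dy":0.11,"dz":0,"hand":1},{"wx":0,"wy":0,"wz":-0.026,"dx":0.05,"dy":0.11,"dz":0,"hand":1},{"wx":0,"wy":0,"wz":-0.026,"dx":0.05,"dy":0.11,"dz":0,"hand":1},{"wx":0,"wy":0,"wz":-0.026,"dx":0.05,"dy":0.11,"dz":0,"hand":1}]'
python3 -m jog '[{"wx":0,"wy":0,"wz":-0.026,"dx":0.02,"dy":0.05,"dz":0,"hand":1},{"wx":0,"wy":0,"wz":-0.02,"dx":0,"dy":0,"dz":0,"hand":1},{"wx":0,"wy":0,"wz":0,"dx":0,"dy":0,"dz":0,"hand":1},{"wx":0,"wy":0,"wz":0,"dx":0,"dy":0,"dz":0,"hand":1}]'; python3 look.py w4 brick_tray pyramid_tray button_tray drum_tray
```

```text
clock: 4.88
tool_pos: [0.4634, -0.3068, 0.1512]
eef_rot: [0.987, 0.162, -0.001, 0.001]
contact_force: [0.3, -1.0, -1.4]
opening: 0.453
finger_force: 20.0
clock: 5.3
tool_pos: [0.5283, -0.1641, 0.1494]
eef_rot: [0.999, 0.034, 0.0, -0.0]
contact_force: [-0.7, 0.8, -1.4]
opening: 0.453
finger_force: 20.0
clock: 5.72
tool_pos: [0.5907, -0.0264, 0.1492]
eef_rot: [0.995, -0.096, -0.0, -0.0]
contact_force: [0.7, -0.7, -1.0]
opening: 0.452
finger_force: 20.0
clock: 6.05
tool_pos: [0.5951, -0.0158, 0.149]
eef_rot: [0.99, -0.14, -0.0, 0.0]
contact_force: [0.4, -0.4, -1.1]
opening: 0.452
finger_force: 20.0
t 6.05 [ 0.5951 -0.0158  0.149 ] yaw -0.28 [ 9.902e-01 -1.396e-01 -3.000e-04  3.000e-04] 0.452
brick_tray 0.86 [144  72 234 225] [0.652  0.081  2.8445 0.9756]
pyramid_tray 0.74 [303  21 442 163] [ 0.6541 -0.0882  1.8051  0.9692]
button_tray 0.62 [  5 171  80 243] [0.6439 0.2463 0.1693 0.9621]
drum_tray 0.69 [517  19 631 127] [ 0.626  -0.2565 -0.0177  0.9583]
drum_tray 0.41 [250 352 294 384] [ 0.4061  0.1328 -0.7384  0.3241]
```

View pics/w4.png

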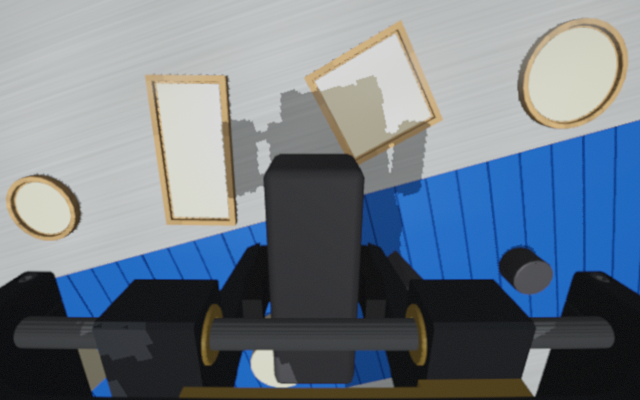

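Four wooden trays are in view: small round (43,208), long (190,148), square (373,93) and large round (573,73). The brick is held straight. The fits agree with the top view to 3 mm.

```bash
python3 -m jog '[{"wx":0,"wy":0,"wz":-0.008,"dx":0.057,"dy":0.097,"dz":0,"hand":1},{"wx":0,"wy":0,"wz":0,"dx":0.057,"dy":0.097,"dz":0,"hand":1},{"wx":0,"wy":0,"wz":0,"dx":0.057,"dy":0.097,"dz":0,"hand":1},{"wx":0,"wy":0,"wz":0,"dx":0.057,"dy":0.097,"dz":0,"hand":1},{"wx":0,"wy":0,"wz":0,"dx":0,"dy":0,"dz":-0.08,"hand":1}]'
python3 -m jog '[{"wx":0,"wy":0,"wz":0,"dx":0,"dy":0,"dz":-0.12,"hand":1},{"wx":0,"wy":0,"wz":0,"dx":0,"dy":0,"dz":-0.12,"hand":1},{"wx":0,"wy":0,"wz":0,"dx":0,"dy":0,"dz":-0.08,"hand":1},{"wx":0,"wy":0,"wz":0,"dx":0,"dy":0,"dz":0,"hand":1},{"wx":0,"wy":0,"wz":0,"dx":0,"dy":0,"dz":0,"hand":1}]'; python3 look.py w5 brick_tray
```

```text
clock: 6.72
tool_pos: [0.6582, 0.0897, 0.132]
eef_rot: [0.99, -0.144, 0.005, -0.004]
contact_force: [0.4, 2.0, -1.4]
opening: 0.449
finger_force: 20.0
clock: 7.13
tool_pos: [0.6519, 0.0809, 0.048]
eef_rot: [0.989, -0.148, -0.001, 0.0]
contact_force: [0.6, -0.4, -0.6]
opening: 0.451
finger_force: 20.0
t 7.13 [0.6519 0.0809 0.048 ] yaw -0.298 [ 9.889e-01 -1.483e-01 -1.100e-03  4.000e-04] 0.451
brick_tray 0.86 [250 116 369 318] [0.7639 0.0477 2.85   0.5756]
```

View pics/w5.png

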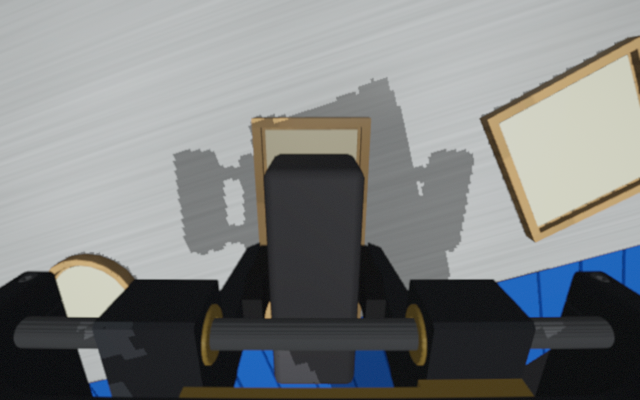

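The brick lines up with the long tray (rim x 252..370, brick 265..363). Lowering and releasing.

```bash
python3 -m jog '[{"wx":0,"wy":0,"wz":0,"dx":0,"dy":0,"dz":-0.06,"hand":1},{"wx":0,"wy":0,"wz":0,"dx":0,"dy":0,"dz":-0.05,"hand":1},{"wx":0,"wy":0,"wz":0,"dx":0,"dy":0,"dz":-0.025,"hand":1},{"wx":0,"wy":0,"wz":0,"dx":0,"dy":0,"dz":0,"hand":1},{"wx":0,"wy":0,"wz":0,"dx":0,"dy":0,"dz":0,"hand":1}]'
```

```text
clock: 7.65
tool_pos: [0.6522, 0.0814, 0.0143]
eef_rot: [0.989, -0.148, -0.001, 0.0]
contact_force: [-1.2, 0.7, -1.5]
opening: 0.449
finger_force: 20.0
```

```bash
python3 -m jog '[{"wx":0,"wy":0,"wz":0,"dx":0,"dy":0,"dz":0,"hand":0.3},{"wx":0,"wy":0,"wz":0,"dx":0,"dy":0,"dz":0,"hand":0.3},{"wx":0,"wy":0,"wz":0,"dx":0,"dy":0,"dz":0,"hand":0.3},{"wx":0,"wy":0,"wz":0,"dx":0,"dy":0,"dz":0,"hand":0.3},{"wx":0,"wy":0,"wz":0,"dx":0,"dy":0,"dz":0.02,"hand":0.3}]'
python3 -m jog '[{"wx":0,"wy":0,"wz":0,"dx":0,"dy":0,"dz":0.1,"hand":0.3},{"wx":0,"wy":0,"wz":0,"dx":0,"dy":0,"dz":0.12,"hand":0.3},{"wx":0,"wy":0,"wz":0,"dx":0,"dy":0,"dz":0.12,"hand":0},{"wx":0,"wy":0,"wz":0,"dx":0,"dy":0,"dz":0.12,"hand":0},{"wx":0,"wy":0,"wz":0,"dx":0,"dy":0,"dz":0,"hand":0}]'
python3 look.py w6 brick_tray ash_brick@.005
python3 -m jog '[{"wx":0,"wy":0,"wz":0.018,"dx":-0.08,"dy":-0.11,"dz":0,"hand":0},{"wx":0,"wy":0,"wz":0.018,"dx":-0.08,"dy":-0.11,"dz":0,"hand":0},{"wx":0,"wy":0,"wz":0.018,"dx":-0.08,"dy":-0.11,"dz":0,"hand":0},{"wx":0,"wy":0,"wz":0.018,"dx":-0.08,"dy":-0.11,"dz":0,"hand":0},{"wx":0,"wy":0,"wz":0.018,"dx":-0.08,"dy":-0.11,"dz":0,"hand":0}]'
python3 -m jog '[{"wx":0,"wy":0,"wz":0.018,"dx":-0.08,"dy":-0.11,"dz":0,"hand":0},{"wx":0,"wy":0,"wz":0.018,"dx":-0.08,"dy":-0.11,"dz":0,"hand":0},{"wx":0,"wy":0,"wz":0.018,"dx":-0.08,"dy":-0.11,"dz":0,"hand":0},{"wx":0,"wy":0,"wz":0,"dx":-0.08,"dy":-0.11,"dz":0,"hand":0},{"wx":0,"wy":0,"wz":0,"dx":0,"dy":0,"dz":0,"hand":0}]'
python3 -m jog '[{"wx":0,"wy":0,"wz":0,"dx":0,"dy":0,"dz":0,"hand":0}]'
python3 look.py w7 ash_button ash_pyramid
```

```text
clock: 8.07
tool_pos: [0.652, 0.0814, 0.0195]
eef_rot: [0.989, -0.148, -0.001, 0.0]
contact_force: [0.1, 0.2, -0.5]
opening: 0.702
finger_force: 0.0
clock: 8.48
tool_pos: [0.6569, 0.0815, 0.1419]
eef_rot: [0.989, -0.148, 0.006, -0.001]
contact_force: [0.7, -0.3, 0.1]
opening: 0.905
finger_force: 0.0
t 8.48 [0.6569 0.0815 0.1419] yaw -0.298 [ 0.9889 -0.1482  0.0057 -0.0015] 0.905
brick_tray 0.85 [276 115 352 257] [0.6519 0.0814 2.8455 0.4138]
brick_tray 0.57 [  0 165  17 285] [0.7165 0.4109 2.5642 0.8833]
ash_brick 0.81 [288 133 343 262] [0.6515 0.0809 2.8493 0.941 ]
ash_brick 0.63 [174 372 209 398] [0.4298 0.3197 5.5186 0.6441]
clock: 9.05
tool_pos: [0.5504, -0.0569, 0.1336]
eef_rot: [0.998, -0.057, -0.002, 0.0]
contact_force: [0.7, -0.5, -0.1]
opening: 1.002
finger_force: 0.0
clock: 9.47
tool_pos: [0.4658, -0.1727, 0.1339]
eef_rot: [1.0, -0.01, -0.004, 0.001]
contact_force: [-0.0, -0.9, -0.4]
opening: 0.996
finger_force: 0.0
clock: 9.55
tool_pos: [0.4703, -0.1679, 0.134]
eef_rot: [1.0, -0.007, -0.002, -0.0]
contact_force: [0.2, 0.7, -0.6]
opening: 0.996
finger_force: 0.0
t 9.55 [ 0.4703 -0.1679  0.134 ] yaw -0.014 [ 1.     -0.007  -0.0018 -0.    ] 0.996
ash_button 0.95 [329 190 372 236] [ 0.4502 -0.1987  0.1245  0.8968]
ash_pyramid 0.59 [144 158 247 253] [ 0.46   -0.0652  0.5007  0.9514]
```

View pics/w6.png

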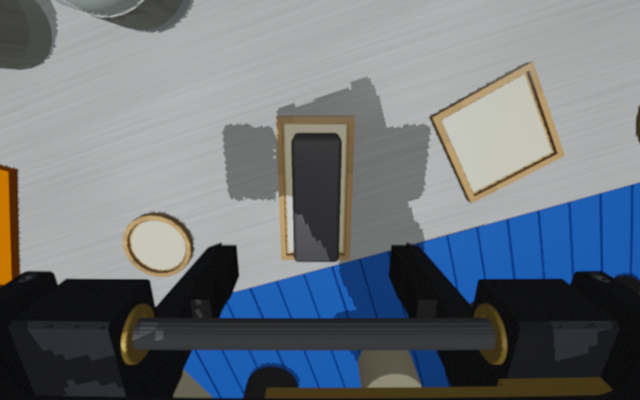

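View pics/w7.png

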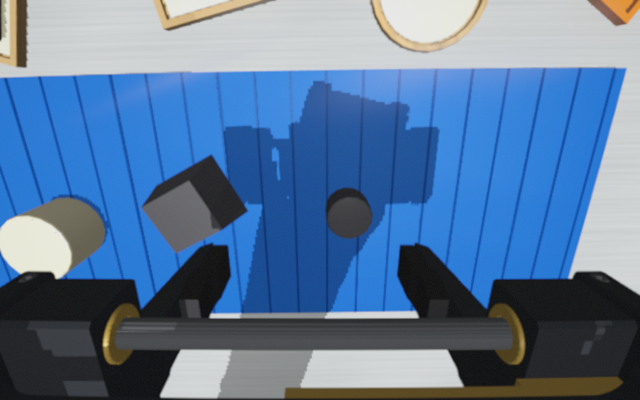

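The brick sits in its tray (288..343, 133..262). The button is at (349,212). Moving over the button and down.

```bash
python3 -m jog '[{"wx":0,"wy":0,"wz":0,"dx":-0.081,"dy":-0.124,"dz":0,"hand":0},{"wx":0,"wy":0,"wz":0,"dx":0,"dy":0,"dz":-0.1,"hand":0},{"wx":0,"wy":0,"wz":0,"dx":0,"dy":0,"dz":-0.12,"hand":0},{"wx":0,"wy":0,"wz":0,"dx":0,"dy":0,"dz":-0.08,"hand":0},{"wx":0,"wy":0,"wz":0,"dx":0,"dy":0,"dz":0,"hand":0}]'; python3 -m jog '[{"wx":0,"wy":0,"wz":0,"dx":0,"dy":0,"dz":0,"hand":0},{"wx":0,"wy":0,"wz":0,"dx":0,"dy":0,"dz":0,"hand":0}]';python3 look.py w8 ash_button
```

```text
clock: 10.12
tool_pos: [0.4515, -0.1947, 0.0567]
eef_rot: [1.0, -0.003, -0.003, -0.001]
contact_force: [0.3, -0.4, -0.2]
opening: 1.001
finger_force: 0.0
clock: 10.28
tool_pos: [0.4533, -0.1963, 0.0606]
eef_rot: [1.0, -0.004, 0.0, 0.0]
contact_force: [-0.1, 0.1, -0.6]
opening: 0.997
finger_force: 0.0
t 10.28 [ 0.4533 -0.1963  0.0606] yaw -0.007 [ 1.0e+00 -3.7e-03  5.0e-04  0.0e+00] 0.997
ash_button 0.93 [288 195 350 264] [ 0.45   -0.199   0.1939  0.9146]
```

```bash
python3 -m jog '[{"wx":0,"wy":0,"wz":0,"dx":-0.013,"dy":-0.011,"dz":-0.1,"hand":0},{"wx":0,"wy":0,"wz":0,"dx":0,"dy":0,"dz":-0.08,"hand":0},{"wx":0,"wy":0,"wz":0,"dx":0,"dy":0,"dz":-0.026,"hand":0},{"wx":0,"wy":0,"wz":0,"dx":0,"dy":0,"dz":0,"hand":0},{"wx":0,"wy":0,"wz":0,"dx":0,"dy":0,"dz":0,"hand":0}]';for k in 1 2; do python3 -m jog '[{"wx":0,"wy":0,"wz":0,"dx":0,"dy":0,"dz":0,"hand":1},{"wx":0,"wy":0,"wz":0,"dx":0,"dy":0,"dz":0,"hand":1},{"wx":0,"wy":0,"wz":0,"dx":0,"dy":0,"dz":0,"hand":1},{"wx":0,"wy":0,"wz":0,"dx":0,"dy":0,"dz":0,"hand":1},{"wx":0,"wy":0,"wz":0,"dx":0,"dy":0,"dz":0,"hand":1}]' 12; done
```

```text
clock: 10.8
tool_pos: [0.4496, -0.1998, 0.0092]
eef_rot: [1.0, -0.004, 0.0, 0.0]
contact_force: [-0.3, 0.3, 0.0]
opening: 0.999
finger_force: 0.0
clock: 11.22
tool_pos: [0.4493, -0.1999, 0.0089]
eef_rot: [1.0, -0.005, 0.0, 0.0]
contact_force: [0.2, -0.2, -0.2]
opening: 0.646
finger_force: 0.0
clock: 11.63
tool_pos: [0.4491, -0.1998, 0.0085]
eef_rot: [1.0, -0.005, -0.0, 0.0]
contact_force: [0.7, -0.5, 1.4]
opening: 0.448
finger_force: 12.0
```

```bash
python3 -m jog '[{"wx":0,"wy":0,"wz":0,"dx":0,"dy":0,"dz":0.04,"hand":1},{"wx":0,"wy":0,"wz":0,"dx":0,"dy":0,"dz":0.12,"hand":1},{"wx":0,"wy":0,"wz":0,"dx":0,"dy":0,"dz":0.14,"hand":1},{"wx":0,"wy":0,"wz":0,"dx":0,"dy":0,"dz":0.14,"hand":1},{"wx":0,"wy":0,"wz":0,"dx":0.03,"dy":0.06,"dz":0.12,"hand":1}]'
for k in 1 2 3; do python3 -m jog '[{"wx":0,"wy":0,"wz":0,"dx":0.048,"dy":0.11,"dz":0,"hand":1},{"wx":0,"wy":0,"wz":0,"dx":0.048,"dy":0.11,"dz":0,"hand":1},{"wx":0,"wy":0,"wz":0,"dx":0.048,"dy":0.11,"dz":0,"hand":1},{"wx":0,"wy":0,"wz":0,"dx":0.048,"dy":0.11,"dz":0,"hand":1},{"wx":0,"wy":0,"wz":0,"dx":0.048,"dy":0.11,"dz":0,"hand":1}]'; done
python3 -m jog '[{"wx":0,"wy":0,"wz":0,"dx":0.03,"dy":0.06,"dz":0,"hand":1},{"wx":0,"wy":0,"wz":0,"dx":0,"dy":0,"dz":0,"hand":1},{"wx":0,"wy":0,"wz":0,"dx":0,"dy":0,"dz":0,"hand":1},{"wx":0,"wy":0,"wz":0,"dx":0,"dy":0,"dz":0,"hand":1}]'; python3 look.py w9 button_tray
```

```text
clock: 12.05
tool_pos: [0.4547, -0.1879, 0.151]
eef_rot: [1.0, -0.007, -0.0, 0.001]
contact_force: [0.1, 0.6, -0.7]
opening: 0.447
finger_force: 12.0
clock: 12.47
tool_pos: [0.5167, -0.0459, 0.1493]
eef_rot: [1.0, -0.005, 0.0, -0.0]
contact_force: [1.4, -0.2, -0.5]
opening: 0.443
finger_force: 12.0
clock: 12.88
tool_pos: [0.5766, 0.0916, 0.1491]
eef_rot: [1.0, -0.005, -0.0, 0.0]
contact_force: [0.6, -1.0, -0.1]
opening: 0.447
finger_force: 12.0
clock: 13.3
tool_pos: [0.6364, 0.229, 0.1491]
eef_rot: [1.0, -0.004, -0.0, 0.0]
contact_force: [0.2, 0.5, -0.4]
opening: 0.446
finger_force: 12.0
clock: 13.63
tool_pos: [0.6435, 0.2407, 0.1486]
eef_rot: [1.0, -0.005, -0.001, 0.001]
contact_force: [-0.5, -0.6, -1.3]
opening: 0.444
finger_force: 12.0
t 13.63 [0.6435 0.2407 0.1486] yaw -0.011 [ 1.0e+00 -5.3e-03 -6.0e-04  1.0e-03] 0.444
button_tray 0.77 [267 147 344 220] [0.6453 0.2469 0.1161 0.9629]
```

```bash
python3 -m jog '[{"wx":0,"wy":0,"wz":0,"dx":0.006,"dy":0.024,"dz":-0.06,"hand":1},{"wx":0,"wy":0,"wz":0,"dx":0,"dy":0,"dz":-0.12,"hand":1},{"wx":0,"wy":0,"wz":0,"dx":0,"dy":0,"dz":-0.12,"hand":1},{"wx":0,"wy":0,"wz":0,"dx":0,"dy":0,"dz":-0.1,"hand":1},{"wx":0,"wy":0,"wz":0,"dx":0,"dy":0,"dz":0,"hand":1}]'
python3 -m jog '[{"wx":0,"wy":0,"wz":0,"dx":0,"dy":0,"dz":0,"hand":1},{"wx":0,"wy":0,"wz":0,"dx":0,"dy":0,"dz":-0.07,"hand":1},{"wx":0,"wy":0,"wz":0,"dx":0,"dy":0,"dz":-0.04,"hand":1},{"wx":0,"wy":0,"wz":0,"dx":0,"dy":0,"dz":0,"hand":1},{"wx":0,"wy":0,"wz":0,"dx":0,"dy":0,"dz":0,"hand":1}]'; python3 look.py w10
```

```text
clock: 14.15
tool_pos: [0.6409, 0.2469, 0.042]
eef_rot: [1.0, -0.005, -0.005, 0.002]
contact_force: [-1.2, 0.1, -1.0]
opening: 0.449
finger_force: 12.0
clock: 14.57
tool_pos: [0.6458, 0.2487, 0.0216]
eef_rot: [1.0, -0.005, 0.0, -0.0]
contact_force: [0.3, 0.3, 0.2]
opening: 0.451
finger_force: 12.0
t 14.57 [0.6458 0.2487 0.0216] yaw -0.009 [ 1.0e+00 -4.7e-03  2.0e-04 -0.0e+00] 0.451
```

View pics/w10.png

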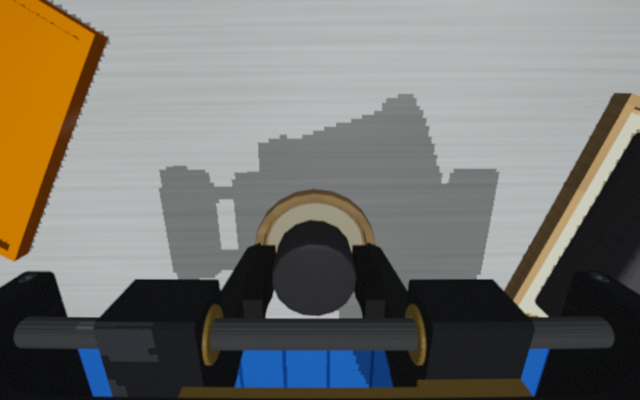

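The button is over the small round tray (rim arc 258..373, button centred at 315). Lowering and releasing; next is the pyramid.

```bash
python3 -m jog '[{"wx":0,"wy":0,"wz":0,"dx":0,"dy":-0.007,"dz":-0.015,"hand":1},{"wx":0,"wy":0,"wz":0,"dx":0,"dy":0,"dz":-0.014,"hand":1},{"wx":0,"wy":0,"wz":0,"dx":0,"dy":0,"dz":0,"hand":1},{"wx":0,"wy":0,"wz":0,"dx":0,"dy":0,"dz":0,"hand":1},{"wx":0,"wy":0,"wz":0,"dx":0,"dy":0,"dz":0,"hand":1}]'
```

```text
clock: 15.03
tool_pos: [0.6457, 0.247, 0.0138]
eef_rot: [1.0, -0.005, 0.0, -0.0]
contact_force: [-0.3, -1.0, -0.4]
opening: 0.448
finger_force: 12.0
```

```bash
python3 -m jog '[{"wx":0,"wy":0,"wz":0,"dx":0,"dy":0,"dz":0,"hand":0.3},{"wx":0,"wy":0,"wz":0,"dx":0,"dy":0,"dz":0,"hand":0.3},{"wx":0,"wy":0,"wz":0,"dx":0,"dy":0,"dz":0,"hand":0.3},{"wx":0,"wy":0,"wz":0,"dx":0,"dy":0,"dz":0,"hand":0.3},{"wx":0,"wy":0,"wz":0,"dx":0,"dy":0,"dz":0.02,"hand":0.3}]'
python3 -m jog '[{"wx":0,"wy":0,"wz":0,"dx":0,"dy":0,"dz":0.1,"hand":0.3},{"wx":0,"wy":0,"wz":0,"dx":0,"dy":0,"dz":0.12,"hand":0.3},{"wx":0,"wy":0,"wz":0,"dx":0,"dy":0,"dz":0.12,"hand":0},{"wx":0,"wy":0,"wz":0,"dx":0,"dy":0,"dz":0.12,"hand":0},{"wx":0,"wy":0,"wz":0,"dx":0,"dy":0,"dz":0,"hand":0}]'
python3 look.py w11 ash_button@.005
for k in 1 2; do python3 -m jog '[{"wx":0,"wy":0,"wz":0.025,"dx":-0.062,"dy":-0.104,"dz":0,"hand":0},{"wx":0,"wy":0,"wz":0.025,"dx":-0.062,"dy":-0.104,"dz":0,"hand":0},{"wx":0,"wy":0,"wz":0.025,"dx":-0.062,"dy":-0.104,"dz":0,"hand":0},{"wx":0,"wy":0,"wz":0.025,"dx":-0.062,"dy":-0.104,"dz":0,"hand":0},{"wx":0,"wy":0,"wz":0.025,"dx":-0.062,"dy":-0.104,"dz":0,"hand":0}]'; done
python3 -m jog '[{"wx":0,"wy":0,"wz":0.005,"dx":-0.062,"dy":-0.104,"dz":0,"hand":0},{"wx":0,"wy":0,"wz":0,"dx":-0.062,"dy":-0.104,"dz":0,"hand":0},{"wx":0,"wy":0,"wz":0,"dx":0,"dy":0,"dz":0,"hand":0},{"wx":0,"wy":0,"wz":0,"dx":0,"dy":0,"dz":0,"hand":0},{"wx":0,"wy":0,"wz":0,"dx":0,"dy":0,"dz":0,"hand":0}]'
python3 look.py w12 ash_pyramid white_drum
```

```text
clock: 15.45
tool_pos: [0.6448, 0.2467, 0.018]
eef_rot: [1.0, -0.005, -0.001, 0.0]
contact_force: [-0.5, -0.6, 0.2]
opening: 0.699
finger_force: 0.0
clock: 15.87
tool_pos: [0.6499, 0.2481, 0.141]
eef_rot: [1.0, -0.005, 0.006, -0.002]
contact_force: [0.6, 0.0, -0.5]
opening: 0.902
finger_force: 0.0
t 15.87 [0.6499 0.2481 0.141 ] yaw -0.009 [ 1.     -0.0047  0.0057 -0.0021] 0.902
ash_button 0.64 [294 170 342 219] [ 0.6468  0.2463 -0.021   0.9198]
clock: 16.38
tool_pos: [0.566, 0.1157, 0.1324]
eef_rot: [0.993, 0.122, -0.001, 0.0]
contact_force: [0.9, -0.9, 0.2]
opening: 0.998
finger_force: 0.0
clock: 16.8
tool_pos: [0.4887, -0.0141, 0.1328]
eef_rot: [0.97, 0.244, -0.001, -0.0]
contact_force: [0.4, -1.6, 0.3]
opening: 0.998
finger_force: 0.0
clock: 17.22
tool_pos: [0.4597, -0.0644, 0.1332]
eef_rot: [0.969, 0.248, -0.0, -0.0]
contact_force: [1.0, 0.8, -0.2]
opening: 0.999
finger_force: 0.0
t 17.22 [ 0.4597 -0.0644  0.1332] yaw 0.501 [ 9.688e-01  2.480e-01 -2.000e-04 -5.000e-04] 0.999
ash_pyramid 0.56 [278 155 348 236] [ 0.4601 -0.0645  0.4743  0.9674]
white_drum 0.94 [101 108 203 191] [0.4329 0.064  0.1401 0.9337]
```

View pics/w12.png

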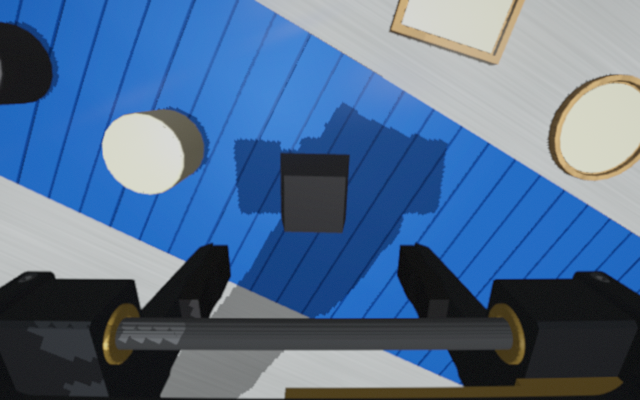

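The pyramid, at (315,195), is centred between the fingers and square to them. Descending and gripping.

```bash
python3 -m jog '[{"wx":0,"wy":0,"wz":-0.006,"dx":0.001,"dy":0,"dz":-0.07,"hand":0},{"wx":0,"wy":0,"wz":0,"dx":0,"dy":0,"dz":-0.1,"hand":0},{"wx":0,"wy":0,"wz":0,"dx":0,"dy":0,"dz":-0.1,"hand":0},{"wx":0,"wy":0,"wz":0,"dx":0,"dy":0,"dz":0,"hand":0},{"wx":0,"wy":0,"wz":0,"dx":0,"dy":0,"dz":0,"hand":0}]'
python3 -m jog '[{"wx":0,"wy":0,"wz":0,"dx":0,"dy":0,"dz":-0.1,"hand":0},{"wx":0,"wy":0,"wz":0,"dx":0,"dy":0,"dz":-0.08,"hand":0},{"wx":0,"wy":0,"wz":0,"dx":0,"dy":0,"dz":-0.04,"hand":0},{"wx":0,"wy":0,"wz":0,"dx":0,"dy":0,"dz":0,"hand":0},{"wx":0,"wy":0,"wz":0,"dx":0,"dy":0,"dz":0,"hand":0}]'
for k in 1 2; do python3 -m jog '[{"wx":0,"wy":0,"wz":0,"dx":0,"dy":0,"dz":0,"hand":1},{"wx":0,"wy":0,"wz":0,"dx":0,"dy":0,"dz":0,"hand":1},{"wx":0,"wy":0,"wz":0,"dx":0,"dy":0,"dz":0,"hand":1},{"wx":0,"wy":0,"wz":0,"dx":0,"dy":0,"dz":0,"hand":1}]' 25; done
```

```text
clock: 17.78
tool_pos: [0.4594, -0.0641, 0.0655]
eef_rot: [0.97, 0.243, -0.001, -0.0]
contact_force: [0.1, -0.2, 0.1]
opening: 1.0
finger_force: 0.0
clock: 18.2
tool_pos: [0.4624, -0.0651, 0.0135]
eef_rot: [0.97, 0.242, -0.001, -0.0]
contact_force: [-0.2, -0.1, 0.7]
opening: 1.001
finger_force: 0.0
clock: 18.53
tool_pos: [0.462, -0.0654, 0.0133]
eef_rot: [0.97, 0.242, -0.001, -0.0]
contact_force: [-0.0, -0.1, 0.4]
opening: 0.723
finger_force: 0.0
clock: 18.87
tool_pos: [0.4617, -0.0652, 0.013]
eef_rot: [0.97, 0.242, -0.001, -0.001]
contact_force: [-0.9, 0.9, 6.5]
opening: 0.651
finger_force: 25.2
```

```bash
python3 -m jog '[{"wx":0,"wy":0,"wz":0,"dx":0,"dy":0,"dz":0.03,"hand":1},{"wx":0,"wy":0,"wz":0,"dx":0,"dy":0,"dz":0.06,"hand":1},{"wx":0,"wy":0,"wz":0,"dx":0,"dy":0,"dz":0.08,"hand":1},{"wx":0,"wy":0,"wz":0,"dx":0,"dy":0,"dz":0.1,"hand":1},{"wx":0,"wy":0,"wz":0,"dx":0,"dy":0,"dz":0.1,"hand":1}]'
for k in 1 2; do python3 -m jog '[{"wx":0,"wy":0,"wz":-0.013,"dx":0.077,"dy":-0.009,"dz":0.01,"hand":1},{"wx":0,"wy":0,"wz":-0.013,"dx":0.077,"dy":-0.009,"dz":0.01,"hand":1},{"wx":0,"wy":0,"wz":-0.013,"dx":0.077,"dy":-0.009,"dz":0.01,"hand":1},{"wx":0,"wy":0,"wz":-0.013,"dx":0.077,"dy":-0.009,"dz":0,"hand":1},{"wx":0,"wy":0,"wz":-0.013,"dx":0.077,"dy":-0.009,"dz":0,"hand":1}]'; done
python3 -m jog '[{"wx":0,"wy":0,"wz":0,"dx":0,"dy":0,"dz":0,"hand":1},{"wx":0,"wy":0,"wz":0,"dx":0,"dy":0,"dz":0,"hand":1},{"wx":0,"wy":0,"wz":0,"dx":0,"dy":0,"dz":0,"hand":1}]'
python3 look.py w13 pyramid_tray ash_pyramid@0.1
```

```text
clock: 19.28
tool_pos: [0.4608, -0.0654, 0.106]
eef_rot: [0.97, 0.242, -0.002, -0.001]
contact_force: [0.6, 0.7, -1.8]
opening: 0.649
finger_force: 24.5
clock: 19.7
tool_pos: [0.5582, -0.0769, 0.1131]
eef_rot: [0.984, 0.178, -0.002, -0.001]
contact_force: [0.4, 0.5, -1.9]
opening: 0.65
finger_force: 24.5
clock: 20.12
tool_pos: [0.6542, -0.0881, 0.1202]
eef_rot: [0.994, 0.113, -0.002, -0.001]
contact_force: [-0.4, -0.1, -1.5]
opening: 0.65
finger_force: 24.5
clock: 20.37
tool_pos: [0.6525, -0.0878, 0.1196]
eef_rot: [0.993, 0.114, -0.003, -0.001]
contact_force: [-0.2, -0.2, -1.7]
opening: 0.65
finger_force: 24.5
t 20.37 [ 0.6525 -0.0878  0.1196] yaw 0.229 [ 0.9934  0.1143 -0.0028 -0.001 ] 0.65
pyramid_tray 0.82 [258 137 371 198] [ 0.6758 -0.0834  0.2258  0.7034]
ash_pyramid 0.7 [254 199 373 320] [ 0.6494 -0.0895  1.8018  0.8853]
```

View pics/w13.png

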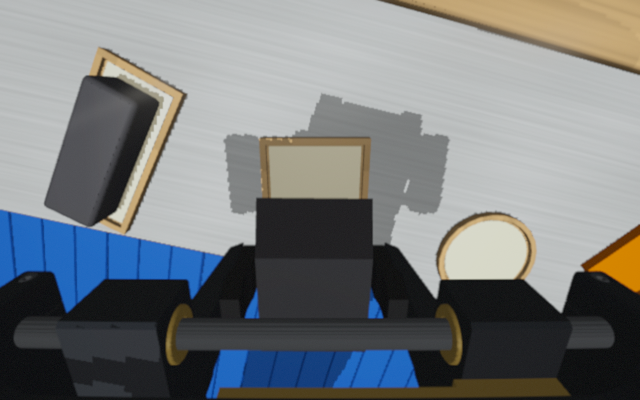

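The pyramid, at (314,258), is in line with the square tray's rim (260..370). Lowering.

```bash
python3 -m jog '[{"wx":0,"wy":0,"wz":0,"dx":0.01,"dy":0,"dz":-0.05,"hand":1},{"wx":0,"wy":0,"wz":0,"dx":0,"dy":0,"dz":-0.1,"hand":1},{"wx":0,"wy":0,"wz":0,"dx":0,"dy":0,"dz":-0.1,"hand":1},{"wx":0,"wy":0,"wz":0,"dx":0,"dy":0,"dz":-0.06,"hand":1},{"wx":0,"wy":0,"wz":0,"dx":0,"dy":0,"dz":0,"hand":1}]'
python3 -m jog '[{"wx":0,"wy":0,"wz":0,"dx":0,"dy":0,"dz":0,"hand":1},{"wx":0,"wy":0,"wz":0,"dx":0,"dy":0,"dz":0,"hand":1},{"wx":0,"wy":0,"wz":0,"dx":0,"dy":0,"dz":0,"hand":1}]'
```

```text
clock: 20.93
tool_pos: [0.6532, -0.0874, 0.0383]
eef_rot: [0.993, 0.114, -0.005, -0.002]
contact_force: [-1.1, 0.6, -2.3]
opening: 0.647
finger_force: 24.5
clock: 21.18
tool_pos: [0.6579, -0.088, 0.0441]
eef_rot: [0.993, 0.114, 0.0, -0.0]
contact_force: [0.5, -0.7, -1.8]
opening: 0.647
finger_force: 24.5
```

```bash
python3 -m jog '[{"wx":0,"wy":0,"wz":0,"dx":-0.01,"dy":0,"dz":-0.045,"hand":1},{"wx":0,"wy":0,"wz":0,"dx":0,"dy":0,"dz":-0.04,"hand":1},{"wx":0,"wy":0,"wz":0,"dx":0,"dy":0,"dz":-0.015,"hand":1},{"wx":0,"wy":0,"wz":0,"dx":0,"dy":0,"dz":0,"hand":1},{"wx":0,"wy":0,"wz":0,"dx":0,"dy":0,"dz":0,"hand":1}]'
python3 look.py w14
```

```text
clock: 21.6
tool_pos: [0.6534, -0.0878, 0.0179]
eef_rot: [0.993, 0.114, -0.002, -0.001]
contact_force: [-3.3, 1.0, 6.4]
opening: 0.648
finger_force: 25.2
t 21.6 [ 0.6534 -0.0878  0.0179] yaw 0.229 [ 9.935e-01  1.142e-01 -2.200e-03 -8.000e-04] 0.648
```

```bash
python3 -m jog '[{"wx":0,"wy":0,"wz":0,"dx":0,"dy":0,"dz":0,"hand":0.15},{"wx":0,"wy":0,"wz":0,"dx":0,"dy":0,"dz":0,"hand":0.15},{"wx":0,"wy":0,"wz":0,"dx":0,"dy":0,"dz":0,"hand":0.15},{"wx":0,"wy":0,"wz":0,"dx":0,"dy":0,"dz":0,"hand":0.15},{"wx":0,"wy":0,"wz":0,"dx":0,"dy":0,"dz":0.02,"hand":0.15}]'
python3 -m jog '[{"wx":0,"wy":0,"wz":0,"dx":0,"dy":0,"dz":0.1,"hand":0.15},{"wx":0,"wy":0,"wz":0,"dx":0,"dy":0,"dz":0.12,"hand":0.15},{"wx":0,"wy":0,"wz":0,"dx":0,"dy":0,"dz":0.12,"hand":0},{"wx":0,"wy":0,"wz":0,"dx":0,"dy":0,"dz":0.12,"hand":0},{"wx":0,"wy":0,"wz":0,"dx":0,"dy":0,"dz":0,"hand":0}]'
python3 look.py w15 ash_pyramid@.005
for k in 1 2; do python3 -m jog '[{"wx":0,"wy":0,"wz":0.025,"dx":-0.074,"dy":0.097,"dz":0,"hand":0},{"wx":0,"wy":0,"wz":0.025,"dx":-0.074,"dy":0.097,"dz":0,"hand":0},{"wx":0,"wy":0,"wz":0.025,"dx":-0.074,"dy":0.097,"dz":0,"hand":0},{"wx":0,"wy":0,"wz":0.025,"dx":-0.074,"dy":0.097,"dz":0,"hand":0},{"wx":0,"wy":0,"wz":0.025,"dx":-0.074,"dy":0.097,"dz":0,"hand":0}]'; done
python3 -m jog '[{"wx":0,"wy":0,"wz":0.025,"dx":-0.07,"dy":0.097,"dz":0,"hand":0},{"wx":0,"wy":0,"wz":0,"dx":-0.07,"dy":0.097,"dz":0,"hand":0},{"wx":0,"wy":0,"wz":0,"dx":0,"dy":0,"dz":0,"hand":0},{"wx":0,"wy":0,"wz":0,"dx":0,"dy":0,"dz":0,"hand":0},{"wx":0,"wy":0,"wz":0,"dx":0,"dy":0,"dz":0,"hand":0}]'
python3 look.py w16 ash_drum white_pyramid white_drum
```

```text
clock: 22.07
tool_pos: [0.6533, -0.0877, 0.0216]
eef_rot: [0.993, 0.114, -0.002, -0.001]
contact_force: [-0.3, -0.5, -0.4]
opening: 0.852
finger_force: 0.0
clock: 22.48
tool_pos: [0.6583, -0.0883, 0.1443]
eef_rot: [0.993, 0.114, 0.004, 0.0]
contact_force: [-0.0, -0.5, 1.4]
opening: 0.997
finger_force: 0.0
t 22.48 [ 0.6583 -0.0883  0.1443] yaw 0.228 [9.935e-01 1.139e-01 4.300e-03 3.000e-04] 0.997
ash_pyramid 0.77 [279 161 347 237] [ 0.653  -0.0885  0.2302  0.972 ]
clock: 23.0
tool_pos: [0.5595, 0.0343, 0.1363]
eef_rot: [0.971, 0.238, -0.003, -0.001]
contact_force: [0.4, 1.3, -0.1]
opening: 0.998
finger_force: 0.0
clock: 23.42
tool_pos: [0.4671, 0.1553, 0.1365]
eef_rot: [0.934, 0.358, -0.003, -0.0]
contact_force: [0.5, 0.4, 0.3]
opening: 1.002
finger_force: 0.0
clock: 23.83
tool_pos: [0.4339, 0.2023, 0.1369]
eef_rot: [0.925, 0.379, -0.002, 0.0]
contact_force: [1.0, 0.7, -0.2]
opening: 1.001
finger_force: 0.0
t 23.83 [0.4339 0.2023 0.1369] yaw 0.778 [ 9.252e-01  3.794e-01 -2.500e-03  1.000e-04] 1.001
ash_drum 0.65 [276 154 354 234] [0.4353 0.203  0.1236 0.9574]
white_pyramid 0.88 [180  19 284 123] [0.4574 0.3165 0.3099 0.9721]
white_drum 0.94 [377 252 418 321] [0.3985 0.084  0.3756 0.4113]
white_drum 0.52 [450   0 474   3] [0.6107 0.2281 0.     0.084 ]
```

View pics/w16.png

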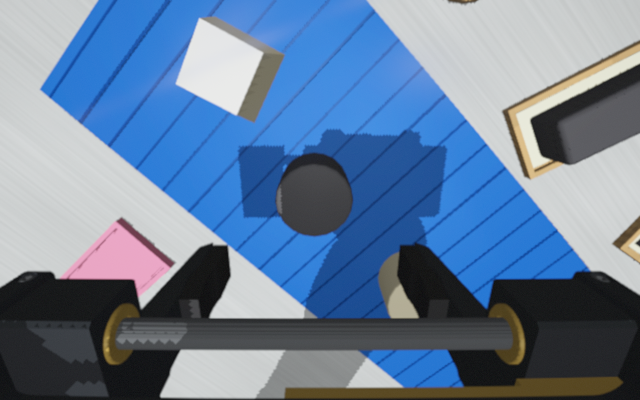

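The drum, at (315,195), is centred. The white drum at (400,285) and white pyramid at (230,70) are clear of the fingers. Descending.

```bash
python3 -m jog '[{"wx":0,"wy":0,"wz":0,"dx":0.004,"dy":0.002,"dz":-0.07,"hand":0},{"wx":0,"wy":0,"wz":0,"dx":0,"dy":0,"dz":-0.1,"hand":0},{"wx":0,"wy":0,"wz":0,"dx":0,"dy":0,"dz":-0.1,"hand":0},{"wx":0,"wy":0,"wz":0,"dx":0,"dy":0,"dz":0,"hand":0},{"wx":0,"wy":0,"wz":0,"dx":0,"dy":0,"dz":0,"hand":0}]'
python3 -m jog '[{"wx":0,"wy":0,"wz":0,"dx":0,"dy":0,"dz":-0.1,"hand":0},{"wx":0,"wy":0,"wz":0,"dx":0,"dy":0,"dz":-0.08,"hand":0},{"wx":0,"wy":0,"wz":0,"dx":0,"dy":0,"dz":-0.04,"hand":0},{"wx":0,"wy":0,"wz":0,"dx":0,"dy":0,"dz":0,"hand":0},{"wx":0,"wy":0,"wz":0,"dx":0,"dy":0,"dz":0,"hand":0}]'
for k in 1 2; do python3 -m jog '[{"wx":0,"wy":0,"wz":0,"dx":0,"dy":0,"dz":0,"hand":1},{"wx":0,"wy":0,"wz":0,"dx":0,"dy":0,"dz":0,"hand":1},{"wx":0,"wy":0,"wz":0,"dx":0,"dy":0,"dz":0,"hand":1},{"wx":0,"wy":0,"wz":0,"dx":0,"dy":0,"dz":0,"hand":1}]' 20; done
```

```text
clock: 24.45
tool_pos: [0.4347, 0.2026, 0.0695]
eef_rot: [0.925, 0.379, -0.003, 0.0]
contact_force: [0.4, -0.3, 0.1]
opening: 0.999
finger_force: 0.0
clock: 24.87
tool_pos: [0.4355, 0.2036, 0.0158]
eef_rot: [0.925, 0.379, -0.001, -0.0]
contact_force: [0.1, 0.7, 0.4]
opening: 1.002
finger_force: 0.0
clock: 25.2
tool_pos: [0.4355, 0.2038, 0.0158]
eef_rot: [0.925, 0.38, -0.001, -0.0]
contact_force: [0.1, 0.2, 1.1]
opening: 0.721
finger_force: 0.0
clock: 25.53
tool_pos: [0.4354, 0.2038, 0.0156]
eef_rot: [0.925, 0.38, -0.001, -0.0]
contact_force: [-0.2, -0.2, 6.0]
opening: 0.692
finger_force: 20.0
```

```bash
python3 -m jog '[{"wx":0,"wy":0,"wz":0,"dx":0,"dy":0,"dz":0.03,"hand":1},{"wx":0,"wy":0,"wz":0,"dx":0,"dy":0,"dz":0.1,"hand":1},{"wx":0,"wy":0,"wz":0,"dx":0,"dy":0,"dz":0.13,"hand":1},{"wx":0,"wy":0,"wz":0,"dx":0,"dy":0,"dz":0.14,"hand":1},{"wx":0,"wy":0,"wz":0,"dx":0.02,"dy":-0.05,"dz":0.12,"hand":1}]'
for k in 1 2 3; do python3 -m jog '[{"wx":0,"wy":0,"wz":-0.017,"dx":0.045,"dy":-0.108,"dz":0,"hand":1},{"wx":0,"wy":0,"wz":-0.017,"dx":0.045,"dy":-0.108,"dz":0,"hand":1},{"wx":0,"wy":0,"wz":-0.017,"dx":0.045,"dy":-0.108,"dz":0,"hand":1},{"wx":0,"wy":0,"wz":-0.017,"dx":0.045,"dy":-0.108,"dz":0,"hand":1},{"wx":0,"wy":0,"wz":-0.017,"dx":0.045,"dy":-0.108,"dz":0,"hand":1}]'; done
python3 -m jog '[{"wx":0,"wy":0,"wz":0,"dx":0.045,"dy":-0.108,"dz":0,"hand":1},{"wx":0,"wy":0,"wz":0,"dx":0.022,"dy":-0.06,"dz":0,"hand":1},{"wx":0,"wy":0,"wz":0,"dx":0,"dy":0,"dz":0,"hand":1},{"wx":0,"wy":0,"wz":0,"dx":0,"dy":0,"dz":0,"hand":1},{"wx":0,"wy":0,"wz":0,"dx":0,"dy":0,"dz":0,"hand":1}]'
python3 look.py w17 drum_tray
```

```text
clock: 25.95
tool_pos: [0.439, 0.1937, 0.1472]
eef_rot: [0.924, 0.382, -0.001, -0.001]
contact_force: [0.5, 0.5, -1.1]
opening: 0.691
finger_force: 20.0
clock: 26.37
tool_pos: [0.4963, 0.0547, 0.1455]
eef_rot: [0.954, 0.299, -0.002, -0.0]
contact_force: [0.4, -0.5, -2.3]
opening: 0.692
finger_force: 20.0
clock: 26.78
tool_pos: [0.5523, -0.0804, 0.1453]
eef_rot: [0.976, 0.217, -0.002, -0.001]
contact_force: [0.5, 0.4, -1.5]
opening: 0.696
finger_force: 20.0
clock: 27.2
tool_pos: [0.6084, -0.2152, 0.1452]
eef_rot: [0.991, 0.133, -0.002, -0.001]
contact_force: [0.5, -0.7, -2.1]
opening: 0.695
finger_force: 20.0
clock: 27.62
tool_pos: [0.6249, -0.2539, 0.1449]
eef_rot: [0.991, 0.135, -0.002, -0.002]
contact_force: [0.5, 0.6, -0.4]
opening: 0.691
finger_force: 20.0
t 27.62 [ 0.6249 -0.2539  0.1449] yaw 0.27 [ 0.9909  0.1347 -0.002  -0.0018] 0.691
drum_tray 0.94 [271 136 367 214] [ 0.6263 -0.2582  0.4112  0.7746]
```

```bash
python3 -m jog '[{"wx":0,"wy":0,"wz":0,"dx":0.004,"dy":-0.012,"dz":-0.06,"hand":1},{"wx":0,"wy":0,"wz":0,"dx":0,"dy":0,"dz":-0.11,"hand":1},{"wx":0,"wy":0,"wz":0,"dx":0,"dy":0,"dz":-0.12,"hand":1},{"wx":0,"wy":0,"wz":0,"dx":0,"dy":0,"dz":-0.1,"hand":1},{"wx":0,"wy":0,"wz":0,"dx":0,"dy":0,"dz":0,"hand":1}]'
python3 -m jog '[{"wx":0,"wy":0,"wz":0,"dx":0,"dy":0,"dz":0,"hand":1},{"wx":0,"wy":0,"wz":0,"dx":0,"dy":0,"dz":0,"hand":1},{"wx":0,"wy":0,"wz":0,"dx":0,"dy":0,"dz":0,"hand":1},{"wx":0,"wy":0,"wz":0,"dx":0,"dy":0,"dz":0,"hand":1}]'; python3 look.py w18 drum_tray
```

```text
clock: 28.13
tool_pos: [0.6221, -0.2565, 0.0413]
eef_rot: [0.991, 0.135, -0.007, -0.003]
contact_force: [-0.8, 0.7, -1.5]
opening: 0.689
finger_force: 20.0
clock: 28.47
tool_pos: [0.6279, -0.2592, 0.0495]
eef_rot: [0.991, 0.134, 0.0, -0.0]
contact_force: [1.3, 0.2, -1.1]
opening: 0.694
finger_force: 20.0
t 28.47 [ 0.6279 -0.2592  0.0495] yaw 0.269 [ 9.91e-01  1.34e-01  1.00e-04 -0.00e+00] 0.694
drum_tray 0.9 [241 161 379 246] [ 0.6264 -0.2586  0.5905  0.515 ]
```

```bash
python3 -m jog '[{"wx":0,"wy":0,"wz":0,"dx":-0.006,"dy":0.007,"dz":-0.045,"hand":1},{"wx":0,"wy":0,"wz":0,"dx":0,"dy":0,"dz":-0.045,"hand":1},{"wx":0,"wy":0,"wz":0,"dx":0,"dy":0,"dz":-0.022,"hand":1},{"wx":0,"wy":0,"wz":0,"dx":0,"dy":0,"dz":0,"hand":1},{"wx":0,"wy":0,"wz":0,"dx":0,"dy":0,"dz":0,"hand":1}]'
python3 look.py w19
```

```text
clock: 28.98
tool_pos: [0.6248, -0.2565, 0.0187]
eef_rot: [0.991, 0.134, -0.002, -0.001]
contact_force: [0.1, 0.9, -0.6]
opening: 0.695
finger_force: 20.0
t 28.98 [ 0.6248 -0.2565  0.0187] yaw 0.269 [ 0.991   0.1342 -0.0019 -0.0012] 0.695
```

```bash
python3 -m jog '[{"wx":0,"wy":0,"wz":0,"dx":0,"dy":0,"dz":0,"hand":1},{"wx":0,"wy":0,"wz":0,"dx":0,"dy":0,"dz":0,"hand":1},{"wx":0,"wy":0,"wz":0,"dx":0,"dy":0,"dz":0,"hand":1}]'
```

```text
clock: 29.28
tool_pos: [0.6248, -0.2571, 0.0191]
eef_rot: [0.991, 0.134, -0.002, -0.001]
contact_force: [-0.2, -0.1, -1.5]
opening: 0.698
finger_force: 20.0
```

The wrist still carries the drum's weight, so I lower in small steps until it touches.

```bash
for k in 1 2; do python3 -m jog '[{"wx":0,"wy":0,"wz":0,"dx":0,"dy":0,"dz":-0.006,"hand":1},{"wx":0,"wy":0,"wz":0,"dx":0,"dy":0,"dz":0,"hand":1},{"wx":0,"wy":0,"wz":0,"dx":0,"dy":0,"dz":0,"hand":1}]'; done; python3 look.py w20 drum_tray
```

```text
clock: 29.53
tool_pos: [0.6251, -0.2572, 0.0186]
eef_rot: [0.991, 0.134, -0.001, -0.001]
contact_force: [-2.2, -0.3, 4.8]
opening: 0.695
finger_force: 20.0
clock: 29.78
tool_pos: [0.6251, -0.2572, 0.0186]
eef_rot: [0.991, 0.134, -0.001, -0.001]
contact_force: [-4.4, 1.8, 14.0]
opening: 0.695
finger_force: 20.0
t 29.78 [ 0.6251 -0.2572  0.0186] yaw 0.268 [ 9.910e-01  1.338e-01 -1.400e-03 -6.000e-04] 0.695
drum_tray 0.81 [235 166 396 247] [ 0.6262 -0.2585  1.1327  0.5108]
```

View pics/w20.png

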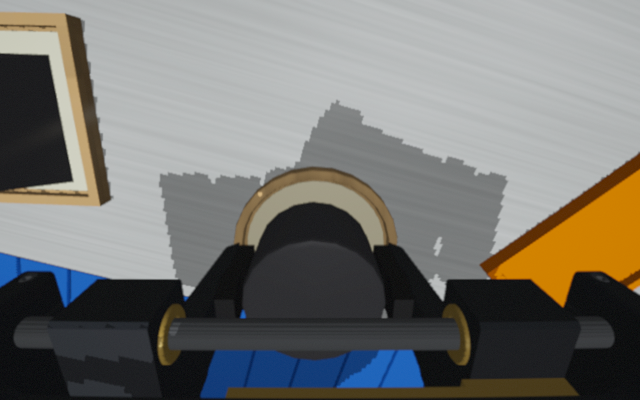

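The drum is in contact with the tray floor (14 N up) and centred in the rim (235..396). Easing off, opening and lifting.

```bash
python3 -m jog '[{"wx":0,"wy":0,"wz":0,"dx":0,"dy":0,"dz":0.006,"hand":1},{"wx":0,"wy":0,"wz":0,"dx":0,"dy":0,"dz":0,"hand":0.1},{"wx":0,"wy":0,"wz":0,"dx":0,"dy":0,"dz":0,"hand":0.1},{"wx":0,"wy":0,"wz":0,"dx":0,"dy":0,"dz":0,"hand":0.1},{"wx":0,"wy":0,"wz":0,"dx":0,"dy":0,"dz":0,"hand":0.1}]'
python3 -m jog '[{"wx":0,"wy":0,"wz":0,"dx":0,"dy":0,"dz":0.02,"hand":0.05},{"wx":0,"wy":0,"wz":0,"dx":0,"dy":0,"dz":0.08,"hand":0.05},{"wx":0,"wy":0,"wz":0,"dx":0,"dy":0,"dz":0.12,"hand":0},{"wx":0,"wy":0,"wz":0,"dx":0,"dy":0,"dz":0.12,"hand":0},{"wx":0,"wy":0,"wz":0,"dx":0,"dy":0,"dz":0.12,"hand":0}]'
python3 -m jog '[{"wx":0,"wy":0,"wz":0,"dx":-0.1,"dy":0,"dz":0.12,"hand":0},{"wx":0,"wy":0,"wz":0,"dx":-0.1,"dy":0,"dz":0.12,"hand":0},{"wx":0,"wy":0,"wz":0,"dx":-0.05,"dy":0,"dz":0,"hand":0},{"wx":0,"wy":0,"wz":0,"dx":0,"dy":0,"dz":0,"hand":0}]'
python3 look.py w21 ash_drum@.005 drum_tray ash_pyramid@.005
python3 - <<'E'
from h import *
r.snapshot("top");i=r.camera_info("top")
for n in ("ash_drum","ash_pyramid","ash_brick","ash_button","white_drum","white_pyramid"):
    for d in r.masks_of("top",n):
        if d["p"]>.3: print(n,round(d["p"],2),fit(n,d["region"],i,.005*(n[0]=='a')))
E
```

```text
clock: 30.3
tool_pos: [0.625, -0.257, 0.0177]
eef_rot: [0.991, 0.134, -0.002, -0.001]
contact_force: [-0.2, -0.0, -0.3]
opening: 0.901
finger_force: 0.0
clock: 30.72
tool_pos: [0.6249, -0.257, 0.1343]
eef_rot: [0.991, 0.134, -0.002, -0.001]
contact_force: [0.0, -0.5, 0.3]
opening: 1.003
finger_force: 0.0
clock: 31.05
tool_pos: [0.5605, -0.2585, 0.1955]
eef_rot: [0.991, 0.133, -0.001, 0.0]
contact_force: [-0.2, -1.0, -1.0]
opening: 1.0
finger_force: 0.0
t 31.05 [ 0.5605 -0.2585  0.1955] yaw 0.267 [ 9.911e-01  1.329e-01 -1.300e-03  4.000e-04] 1.0
ash_drum 0.81 [295  82 367 148] [ 0.6228 -0.2581  0.0132  0.96  ]
drum_tray 0.71 [286  64 377 155] [ 0.6261 -0.2581  0.562   0.4067]
ash_pyramid 0.55 [111   2 202  73] [ 0.6524 -0.0887  0.2384  0.9858]
ash_pyramid 0.81 [ 0.6501 -0.0886  0.2193  0.9488]
ash_brick 0.95 [ 0.6489  0.0818 -0.2874  0.9199]
ash_button 0.44 [0.6411 0.2475 0.0928 0.8666]
white_drum 0.7 [0.4285 0.0649 0.1072 0.9484]
white_pyramid 0.8 [0.4554 0.3195 0.2965 0.9505]
```

```bash
python3 -c "
from plant import r
print(r.finish_job())"
```

```text
the job is handed in; nothing more can be done
None
```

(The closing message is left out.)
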